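# Tip a gearbox cover over against the inspection board

### The job

The aluminium gearbox cover lies on the bench with its bright machined face up. Without picking it up, push it with the fingertips against the facing edge of the white inspection board until it tips up and flips over onto the board, machined face down, then push it across the board until it sits flush against the aluminium fence. Leave the parts and tools around it where they are.

Things in the scene. Friction and masses are not known exactly. Their poses are not given: they have to be found in the camera images.
- cover: Loose aluminium cover, 120 (x) by 110 (y) by 17 mm thick, 0.25 to 0.36 kg. Origin: centre of its grey ribbed outer face; z points out of the bright machined face (up at first, down at the end). Flange 120 x 110, 10 to 17 mm above the origin; under it an 80 x 70 panel, its sides sloping in 20 mm over 10 mm, so at first the flange's rim is 10 mm off the bench. At first its y axis points at the board's edge within 0.2 rad.
- cover_mid (a point): The middle of the cover, 8.5 mm above its origin, halfway through its thickness.
- cover_edge_far (a point): Middle of the cover's 120 mm long edge at its +y end (55 mm from the middle), half thickness: the edge that is nearest to the board at the start.
- cover_edge_near (a point): Middle of the cover's opposite 120 mm edge, at its -y end, half thickness: the edge to push at the start.
- cover_edge_left (a point): Middle of the cover's 110 mm edge at its -x end (60 mm from the middle), half thickness.
- cover_edge_right (a point): Middle of the cover's 110 mm edge at its +x end (60 mm from the middle), half thickness.
- board: Inspection board fixed to the bench: white slippery plastic slab 320 (its x) by 190 mm (its y), top 22 mm above the bench. Origin: centre of its underside, on the bench. Its y axis is the way to push: the edge facing the cover, a plain upright step 22 mm high, is at y = -95 mm, the fence is along the +y edge. Place and yaw change between runs.
- board_edge (a point): Middle of the top corner of the board's edge facing the cover (board y = -95 mm, 22 mm above the bench).
- board_fence (a point): Middle of the foot of the fence's face that looks at the cover (board y = +83 mm, on the board's top). The fence is an aluminium strip 12 mm thick and 12 mm higher than the board's top, along the full 320 mm.
- gear_a: Dark gear with bright hub, 50 mm across, 30 mm high, standing loose on the board near its +x end. Origin at the centre of its underside. Leave alone.
- gear_b: Dark gear, 60 mm across, 34 mm high, loose on the bench. Origin at the centre of its underside. Leave alone.
- bearing: Steel ball bearing, 72 mm across, 18 mm high, lying loose on the bench. Origin at the centre of its underside. Leave alone.
- calliper: Digital calliper lying on the bench, 235 mm long (along its x), 12 mm high. Origin under the middle of its beam. Leave alone.
- spray_can: Yellow spray can with red cap, 58 mm across, 170 mm high, standing loose. Origin at the centre of its underside. Leave alone.
- wrench: Steel wrench, 200 mm long, lying on the bench along its x. Leave alone.
- bolt_bin: Blue open bin with bolts, 100 x 150 x 60 mm high, loose on the bench. Origin at the centre of its underside. Leave alone.
Not all that is in view belongs to the job. Of the things that look like the cover, take the one that is farthest from the robot's base at the start.

How it is judged:
On the way:
1. the cover stands tipped up on an edge at the foot of the board's step edge (angle between cover's own z axis and vertical between 0.9 and 2.2 rad and y of cover_mid in the frame of board between -0.16 and -0.05 m and height (world z) of any of cover_edge_far, cover_edge_near, cover_edge_left, cover_edge_right below 0.03 m), for 0.04 s.
At the end, for the whole second after the job is handed in: The cover lies flat on the board, machined face down (within 0.1 rad), square to the fence within 0.06 rad and touching it (gap at its middle under 5 mm), at rest (angle between cover's own z axis and vertical above 3.04 rad and z of cover_mid in the frame of board between 0.0255 and 0.0355 m and y of cover_mid in the frame of board between 0.023 and 0.033 m and x of cover_mid in the frame of board between -0.1 and 0.1 m and angle between the y axis of cover and the y axis of board, either way round below 0.06 rad and linear speed of cover below 0.01 m/s).
It fails at once if the cover is lifted or carried: no edge of it is left within 50 mm of the bench, or its middle rises above 95 mm, or it is raised flat (height (world z) of each of cover_edge_far, cover_edge_near, cover_edge_left, cover_edge_right above 0.05 m or height (world z) of cover_mid above 0.095 m or (height (world z) of cover_mid above 0.06 m and (angle between cover's own z axis and vertical below 0.5 rad or angle between cover's own z axis and vertical above 2.64 rad))).
It fails at once if a gear, the bearing, the calliper, the spray can, the wrench or the bolt bin is moved by more than 15 mm (distance of any of gear_a, gear_b, bearing, calliper, spray_can, wrench, bolt_bin from where it was at the start of the episode above 0.015 m).
It also fails if it takes over 72 s, if anything falls off the work surface, if the arm or the gripper's body presses on something with over 40 N, if the wrist force passes 120 N, or if a joint passes its speed limit or range.

### The arm

A 6-joint arm with a two-finger parallel gripper is mounted at the origin on the work surface. World frame = base frame: x ahead of the robot, y to its left, z up, the work surface at z = 0. Lengths are in m, angles in rad, forces in N, time in s.
With the tool pointing down it reaches from about 0.275 to 0.825 m from the base axis. Payload 5.2 kg.
Tool frame: the origin (TCP) lies midway between the tips of the shut fingers; the grasp point (between the pads) lies 19 mm behind it (pinch_z is the distance from the TCP to the grasp point, in m); z points along the fingers, y is the line along which they close (so a half turn about z gives the same grasp; the last joint's range is limited). The gripper opens to 93 mm and grips with 3 to 60 N. Pads are 15 mm wide; open, the fingers measure 128 mm over their backs; the gripper's body (75 mm by 188 mm) begins 65 mm behind the grasp point.
Start: joints at [0.97, 0.259, 1.535, -0, 1.348, -0.203], TCP at [0.213, 0.507, 0.219] pointing down, gripper open.
Joint ranges: [-3.14, 3.14], [-0.91, 2.08], [0.19, 2.58], [-1.22, 4.36], [0.22, 2.71], [-3.12, 3.12]. Speed limits (rad/s): [2.57, 2.57, 3.14, 3.14, 3.14, 3.14].

### API

Orientations are given as a unit quaternion [w, x, y, z].
In Python, from rig import * gives the robot as it stands.
- The arm moves only by the tool arm_command, never from a script. Its argument "deltas" is a list of rows, each a list of 6 numbers: the shift along the tool's x, y, z in m, then the turn, a rotation vector about the tool's x, y, z in degrees. A call has 1 to 10 rows; each row is the pose to reach, as a shift and turn from the pose commanded when the call began, along the tool's axes at that moment; what a row does not reach only later rows make up. A row lasts 1/12 s, in which the tool goes at most 41.7 mm and 7.16 degrees, less where a joint would pass 70% of its speed; a pose out of reach is approached as far as the arm can. A call with a gripper value outside its range is refused whole. "jaw" is the opening, from 0 (shut) to 1 (fully open), set as the call begins (left out, the last holds). The fingers move at their own pace and stop on an object; "squeeze" is the grip in N (left out, the last holds). Time passes only in rows, so rows that repeat a pose let the fingers close. It gives the time, the measured TCP pose, the force, the opening and the grip force at its end, in the units of the state.
- read_state(): the state, without advancing time (a new reading comes with each control period).
- camera(name): name is "scene" or "side" or "wrist"; returns (picture, depth): 480x640x3 uint8, red, green, blue; 480x640 float32, m along the optical axis (not along the pixel's ray), 0 where there is no reading.
- camera_params(name): a dict with "vertical_fov" (degrees; the focal length in pixels is half the picture's height over the tangent of half this angle, whatever the lens; pixels are square), "cx", "cy" (the principal point, pixels), "rvec" (rotation vector, rad) and "tvec" (3), from world to camera coordinates, as OpenCV has them. Camera axes: x right, y down, z forward; pixel columns grow to the right and rows downward; lengths in m; the calibration is good to about 2 mm. A picture is of the moment at which its call begins: read the wrist's pose just before it. camera_params takes no time and is no camera call; for the wrist camera it gives the pose at the moment of the call.
- finish_job(): hands the job in; it is judged then, once.
The state is a dict: "time": time; "joint_pos": joint angles; "joint_vel": joint speeds; "joint_efforts": joint torques, N m; "position": TCP position; "ee_rot": TCP orientation; "force": force on the tool from outside, world axes, zero at the start; "torque": the same for the moment, N m; "opening": finger opening in m; "finger_force": force on a finger pad.
Only numpy, scipy, OpenCV 4.12 (cv2) and the standard library are available. Lean on these libraries where they do the work, as an engineer would, in place of code of your own. Each camera call takes 0.05 s, during which the arm holds its last target. There are 200 camera calls.

## Working session

There is one attempt and no reset: what is moved stays moved. The work goes in short steps, Python scripts to look and compute and a tool call to move; the robot and the scene stay as the last step left them, time stands still between calls to the robot, and variables do not carry over. Pictures are saved under pics/ and viewed, at most 10 in all, crops included, and the job is handed in when it is done.

Besides the shell and the picture viewer there is one more tool, called as a command line: name --pt "numbers of a row" for each row, then --argument value for the rest. arm_command: Moves the arm, as the interface text tells. Its arguments: {"type":"object","properties":{"deltas":{"type":"array"},"jaw":{"type":"number"},"squeeze":{"type":"number"}},"required":["deltas"]}

```bash
mkdir -p pics
cat > h.py <<'E'
from rig import *
import numpy as np, cv2
def cam(name):
    p=camera_params(name); im,d=camera(name)
    return p,im,d
def pts(p,d):
    h,w=d.shape; f=h/2/np.tan(np.radians(p["vertical_fov"])/2)
    u,v=np.meshgrid(np.arange(w),np.arange(h))
    c=np.stack([(u-p["cx"])/f*d,(v-p["cy"])/f*d,d],-1)
    R=cv2.Rodrigues(np.array(p["rvec"],float))[0]
    return (c-np.array(p["tvec"]).ravel())@R
def save(n,im): cv2.imwrite("pics/"+n,im[:,:,::-1])
E
python3 - <<'E'
from h import *
for n in("scene","side"):
    p,im,d=cam(n); save(n+"0.png",im); np.savez(n+"0.npz",P=pts(p,d),d=d,im=im); print(n,p)
s=read_state();print(s)
E
```

```text
scene {'vertical_fov': 53.970544157470236, 'cx': 315.1886441490569, 'cy': 239.4746511319262, 'rvec': array([ 1.65805819,  1.74580239, -0.82440875]), 'tvec': array([ 0.08389601, -0.32036989,  1.54536254])}
side {'vertical_fov': 56.34184281737872, 'cx': 315.47305741066253, 'cy': 239.3851476432467, 'rvec': array([ 2.37792238, -0.42597915,  0.16243524]), 'tvec': array([-0.54235057,  0.14992988,  1.13668657])}
{'time': 0.1, 'joint_pos': array([ 9.70188109e-01,  2.59212480e-01,  1.53598186e+00, -2.46077243e-05,
        1.34799714e+00, -2.02769693e-01]), 'joint_vel': array([-1.46784505e-03, -1.54055706e-03, -3.06409486e-03,  1.51092719e-04,
       -8.41542844e-04, -7.93356681e-05]), 'joint_efforts': array([ 1.74231620e-03, -4.38215089e+01, -2.84644586e+01,  7.18919886e-02,
        3.61715199e-02, -9.08854236e-05]), 'position': array([0.21276834, 0.50663761, 0.21792857]), 'ee_rot': array([-3.01506048e-04,  1.97607282e-01,  9.80280941e-01, -7.40470619e-04]), 'force': array([ 0.07426067, -0.10917083, -0.37175544]), 'torque': array([ 0.01102947, -0.01898346, -0.02787126]), 'finger_force': 0.0, 'opening': 0.09293413792248019}
```

View pics/scene0.png

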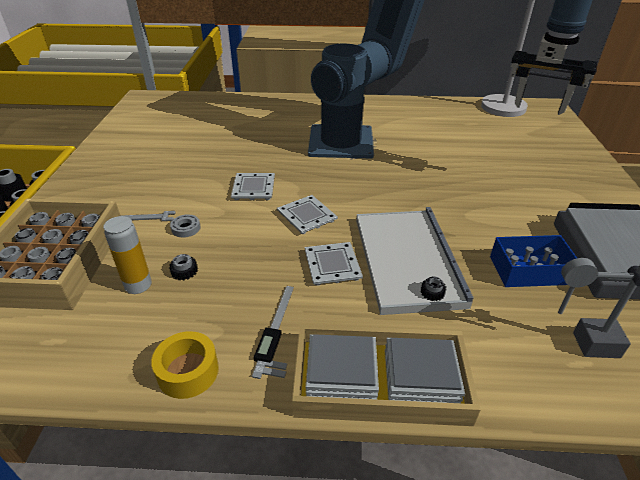

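View pics/side0.png

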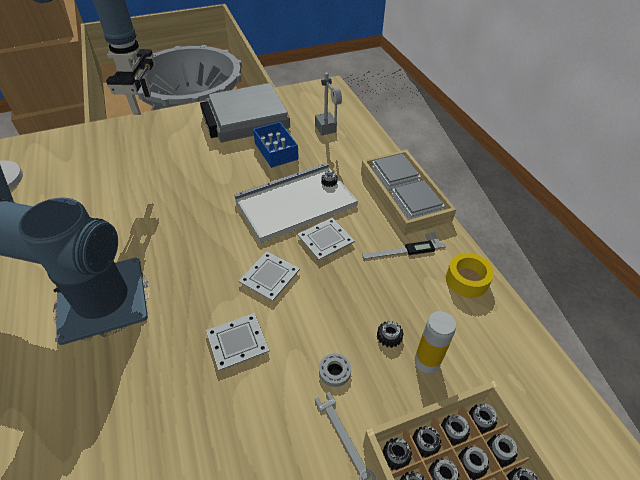

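Three covers are in view. The one farthest from the base is at scene (332,263) / side (326,240), right beside the board, whose fence is on the far side (+y world, scene (448,258)). gear_a stands on the board at scene (433,288).

Run:
```python
from h import *
for n,seedc,seedb in(("scene",(332,263),(400,250)),("side",(326,240),(290,210))):
    z=np.load(n+"0.npz");P=z["P"];d=z["d"];im=z["im"]
    for nm,s,lo,hi,g in(("cover",seedc,.010,.024,.075),("board",seedb,.014,.03,.21),("fence",seedb,.029,.042,.24)):
        c=P[s[1],s[0]]
        m=(d>0)&(P[...,2]>lo)&(P[...,2]<hi)&(np.hypot(P[...,0]-c[0],P[...,1]-c[1])<g)
        if nm=="fence": m&=P[...,1]>c[1]
        m=m.astype(np.uint8)
        if nm!="fence": m=cv2.morphologyEx(m,cv2.MORPH_OPEN,np.ones((3,3)))
        k,l,st,_=cv2.connectedComponentsWithStats(m)
        if nm!="fence": m=(l==l[s[1],s[0]])
        else: m=l==1+np.argmax(st[1:,4])
        q=P[m]; r=cv2.minAreaRect((q[:,:2]*1000).astype(np.float32))
        print(n,nm,c.round(4),"z",np.median(q[:,2]).round(4),r, cv2.boxPoints(r).round(0).tolist())
```

```text
scene cover [ 0.6101 -0.0145  0.0171] z 0.0174 ((602.8807983398438, -13.4136962890625), (123.4705810546875, 110.55824279785156), 13.216782569885254) [[530.0, 26.0], [555.0, -81.0], [676.0, -53.0], [650.0, 55.0]]
scene board [0.5647 0.1414 0.0237] z 0.0223 ((572.3995971679688, 158.0310516357422), (326.145751953125, 188.67481994628906), 7.964064121246338) [[398.0, 229.0], [424.0, 42.0], [747.0, 87.0], [721.0, 274.0]]
scene fence [0.5647 0.1414 0.0237] z 0.034 ((561.5835571289062, 247.3319549560547), (321.30316162109375, 14.099187850952148), 7.959863185882568) [[402.0, 232.0], [403.0, 218.0], [722.0, 263.0], [720.0, 277.0]]
side cover [ 0.5997 -0.0264  0.0175] z 0.0168 ((601.90771484375, -15.718185424804688), (122.6647720336914, 114.33071899414062), 14.299516677856445) [[528.0, 25.0], [557.0, -86.0], [675.0, -56.0], [647.0, 55.0]]
side board [0.5416 0.117  0.0223] z 0.0218 ((574.9210815429688, 151.93826293945312), (326.2466125488281, 191.34324645996094), 6.750450611114502) [[402.0, 228.0], [424.0, 38.0], [748.0, 76.0], [726.0, 266.0]]
side fence [0.5416 0.117  0.0223] z 0.033 ((560.9251708984375, 245.27816772460938), (319.2698669433594, 20.169248580932617), 8.297076225280762) [[402.0, 232.0], [404.0, 212.0], [720.0, 258.0], [717.0, 278.0]]
```

```bash
cat >> h.py <<'E'
from scipy.spatial.transform import Rotation as Ro
B0=np.array([.573,.1585,0.]); BY=np.radians(8.0)
RB=Ro.from_euler("z",BY).as_matrix()
def tob(p): return (np.asarray(p)-B0)@RB
def fromb(b): return B0+RB@np.asarray(b)
def goal(b,t,yaw=0):
    "target: board-frame TCP, forward tilt t deg, extra yaw deg -> delta in tool axes"
    c,s=np.cos(BY+np.radians(yaw)),np.sin(BY+np.radians(yaw))
    R=np.array([[-s,c,0],[c,s,0],[0,0,-1]],float).T@Ro.from_euler("y",t,degrees=True).as_matrix()
    st=read_state(); w,x,y,z=st["ee_rot"]; R0=Ro.from_quat([x,y,z,w]).as_matrix()
    d=R0.T@(fromb(b)-st["position"]); r=Ro.from_matrix(R0.T@R).as_rotvec(degrees=True)
    print("delta",(d*1000).round(1),"mm rot",r.round(1)); 
def now():
    st=read_state(); w,x,y,z=st["ee_rot"]; R=Ro.from_quat([x,y,z,w]).as_matrix()
    print("t",round(st["time"],2),"board tcp",(tob(st["position"])*1000).round(1),"z axis b",(R[:,2]@RB).round(3),"y axis b",(R[:,1]@RB).round(3),"F b",(st["force"]@RB).round(1),"open",round(st["opening"],4))
E
python3 - <<'E'
from h import *
z=np.load("scene0.npz");P=z["P"]
for n,u,v in(("cal tip",289,288),("cal",283,305),("gear_a",433,283),("cover2",306,213)): print(n,P[v,u].round(3),tob(P[v,u]).round(3))
m=(P[...,2]>.006)&(P[...,2]<.02); X=tob(P.reshape(-1,3)).reshape(P.shape)
q=X[m&(abs(X[...,1]+.29)<.06)&(X[...,0]>-.12)&(X[...,0]<.16)]; print(len(q), q.min(0) if len(q) else 0,q.max(0) if len(q) else 0)
g=X[(X[...,2]>.035)&(X[...,2]<.06)&(X[...,0]>.06)&(X[...,0]<.16)&(X[...,1]>-.09)&(X[...,1]<.07)];print("gear",g.min(0),g.max(0))
now()
goal([.008,-.275,.10],0)
E
```

```text
cal tip [ 0.685 -0.105  0.008] [ 0.074 -0.277  0.008]
cal [ 0.735 -0.113  0.008] [ 0.122 -0.291  0.008]
gear_a [0.688 0.197 0.042] [0.12  0.022 0.042]
cover2 [ 0.424 -0.086  0.018] [-0.182 -0.221  0.018]
185 [-0.1196988  -0.31069554  0.00600173] [ 0.15974055 -0.2301946   0.01890362]
gear [ 0.10413776 -0.00409136  0.03503344] [0.15214243 0.04793502 0.05505455]
t 0.1 board tcp [-308.3  394.9  217.9] z axis b [-0.001 -0.001 -1.   ] y axis b [ 0.512  0.859 -0.002] F b [ 0.1 -0.1 -0.4] open 0.0929
delta [-614.7 -413.3  118.4] mm rot [-0.1  0.  59.2]
```

arm_command --pt "-0.62 -0.41 0.07 0 0 59.2" --pt "-0.62 -0.41 0.07 0 0 59.2" --pt "-0.62 -0.41 0.07 0 0 59.2" --pt "-0.62 -0.41 0.07 0 0 59.2" --pt "-0.62 -0.41 0.07 0 0 59.2" --pt "-0.62 -0.41 0.07 0 0 59.2" --pt "-0.62 -0.41 0.07 0 0 59.2" --pt "-0.62 -0.41 0.07 0 0 59.2" --pt "-0.62 -0.41 0.07 0 0 59.2" --pt "-0.62 -0.41 0.07 0 0 59.2" --jaw 0.5

```text
time: 0.93
position: [0.4439, 0.1601, 0.1793]
ee_rot: [-0.0, 0.657, 0.754, -0.0]
force: [0.6, 1.3, 0.0]
opening: 0.0465
finger_force: 0.0
```

```bash
python3 -c "
from h import *
now();goal([.003,-.275,.06],25)"
```

```text
t 0.93 board tcp [-127.6   19.6  179.3] z axis b [-0.  0. -1.] y axis b [ 1.    -0.002 -0.   ] F b [0.7 1.2 0. ] open 0.0465
delta [-294.3  131.3  119.3] mm rot [ 0.  25.  -0.1]
```

arm_command --pt "-0.295 0.131 0.03 0 25 0" --pt "-0.295 0.131 0.03 0 25 0" --pt "-0.295 0.131 0.03 0 25 0" --pt "-0.295 0.131 0.03 0 25 0" --pt "-0.295 0.131 0.05 0 25 0" --pt "-0.295 0.131 0.08 0 25 0" --pt "-0.295 0.131 0.12 0 25 0" --pt "-0.295 0.131 0.12 0 25 0" --pt "-0.295 0.131 0.12 0 25 0" --pt "-0.295 0.131 0.12 0 25 0"

```text
time: 1.77
position: [0.6133, -0.1155, 0.0521]
ee_rot: [-0.166, 0.642, 0.735, 0.141]
force: [-1.3, 0.1, -0.7]
opening: 0.0466
finger_force: 0.0
```

Run:
```python
from h import *
now();goal([.003,-.275,.008],25)
p,im,d=cam("side"); save("side1.png",cv2.resize(im[150:350,220:460],(720,600)))
```

```text
t 1.77 board tcp [   1.8 -277.    52.1] z axis b [-0.005  0.425 -0.905] y axis b [ 1.    -0.004 -0.007] F b [-1.3  0.3 -0.7] open 0.0466
delta [-17.    1.5  40.7] mm rot [-0.3 -0.2 -0.4]
```

View pics/side1.png

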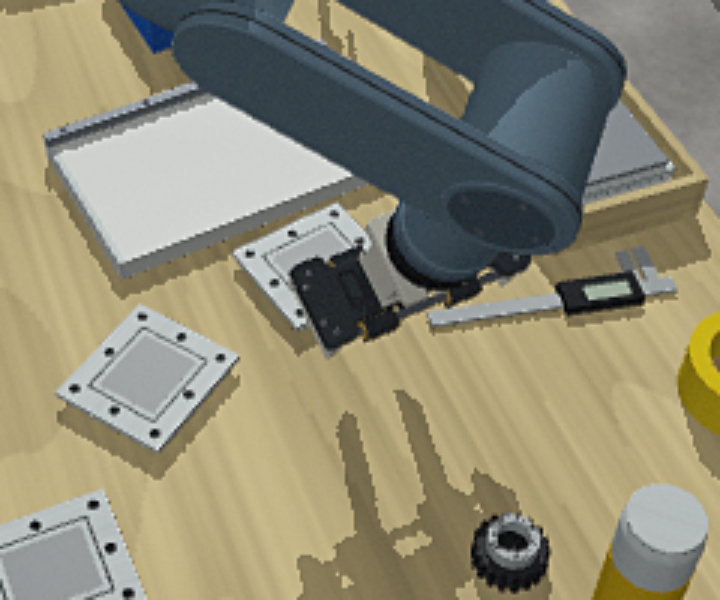

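The gripper is behind the cover's near edge (crop ~(330,340)), and the fingers clear the calliper tip at (435,320). Next I lower it with less tilt.

```bash
python3 -c "
from h import *
goal([.003,-.272,.005],15);goal([.003,-.25,.005],15);goal([.003,-.205,.005],15)"
```

```text
delta [-19.    1.6  46.3] mm rot [ -0.3 -10.2  -0.3]
delta [ 0.9  1.5 55.6] mm rot [ -0.3 -10.2  -0.3]
delta [41.7  1.4 74.8] mm rot [ -0.3 -10.2  -0.3]
```

arm_command --pt "-0.019 0.0015 0.02 0 -6 0" --pt "-0.019 0.0015 0.04 0 -10.2 0" --pt "-0.019 0.0015 0.0465 0 -10.2 0" --pt "-0.019 0.0015 0.0465 0 -10.2 0" --pt "-0.009 0.0015 0.051 0 -10.2 0" --pt "0.001 0.0015 0.0555 0 -10.2 0" --pt "0.001 0.0015 0.0555 0 -10.2 0"

```text
time: 2.4
position: [0.6123, -0.0856, 0.011]
ee_rot: [-0.098, 0.65, 0.749, 0.085]
force: [-0.1, 0.8, -0.6]
opening: 0.0468
finger_force: 0.0
```

```bash
python3 -c "
from h import *
now();goal([.003,-.25,.005],15);goal([.003,-.205,.005],15)"
```

```text
t 2.4 board tcp [   4.9 -247.2   11. ] z axis b [ 0.001  0.257 -0.966] y axis b [1.    0.001 0.001] F b [-0.   0.9 -0.6] open 0.0468
delta [-4.3 -2.   5.1] mm rot [0.  0.1 0.1]
delta [39.2 -1.9 16.6] mm rot [0.  0.1 0.1]
```

arm_command --pt "0 0 0 0 0 0" --pt "0 0 0 0 0 0"

```text
time: 2.57
position: [0.6128, -0.0879, 0.0104]
ee_rot: [-0.097, 0.651, 0.748, 0.085]
force: [0.3, -0.1, -0.1]
opening: 0.0467
finger_force: 0.0
```

```bash
python3 -c "
from h import *
now();goal([.003,-.25,.005],15);goal([.003,-.205,.005],15)"
```

```text
t 2.57 board tcp [   5.1 -249.6   10.4] z axis b [ 0.001  0.255 -0.967] y axis b [1.    0.    0.001] F b [ 0.3 -0.2 -0.1] open 0.0467
delta [-1.8 -2.1  5.1] mm rot [0.1 0.2 0. ]
delta [41.7 -2.1 16.5] mm rot [0.1 0.2 0. ]
```

arm_command --pt "-0.001 -0.002 0.005 0 0 0" --pt "-0.001 -0.002 0.005 0 0 0" --pt "0.004 -0.002 0.0065 0 0 0" --pt "0.009 -0.002 0.008 0 0 0" --pt "0.014 -0.002 0.009 0 0 0" --pt "0.019 -0.002 0.0105 0 0 0" --pt "0.024 -0.002 0.0118 0 0 0" --pt "0.029 -0.002 0.013 0 0 0" --pt "0.029 -0.002 0.013 0 0 0"

```text
time: 3.32
position: [0.6058, -0.0552, 0.0047]
ee_rot: [-0.098, 0.65, 0.749, 0.085]
force: [-0.2, -0.2, -0.5]
opening: 0.0466
finger_force: 0.0
```

Run:
```python
from h import *
now();goal([.003,-.205,.005],15)
p,im,d=cam("scene"); save("sc2.png",cv2.resize(im[200:330,250:450],(800,520)))
```

```text
t 3.32 board tcp [   2.7 -216.2    4.7] z axis b [-0.     0.256 -0.967] y axis b [ 1.     0.001 -0.   ] F b [-0.3 -0.1 -0.5] open 0.0466
delta [10.9  0.3  2.6] mm rot [-0.   0.2  0.1]
```

View pics/sc2.png

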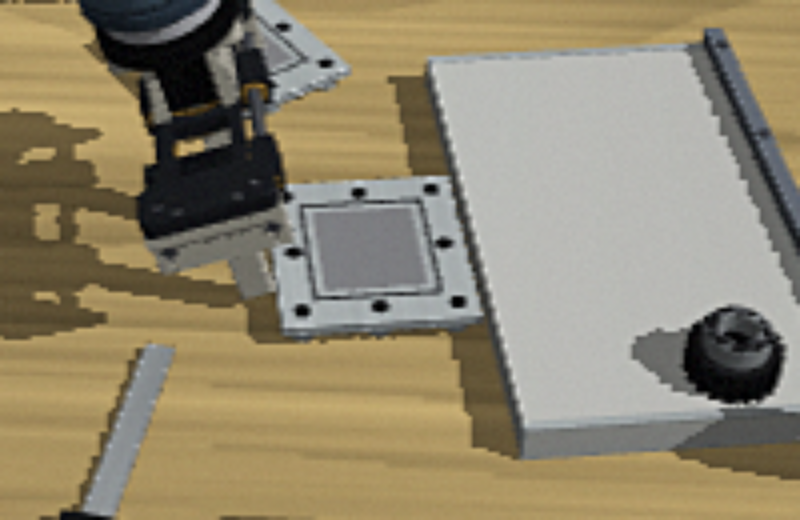

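The cover at crop (370,255) is square to the board edge and almost touching it, with the fingertip at (258,290) behind its near edge. Next I push it home.

arm_command --pt "0.004 0 0.001 0 0 0" --pt "0.008 0 0.002 0 0 0" --pt "0.008 0 0.002 0 0 0" --pt "0.008 0 0.002 0 0 0"

```text
time: 3.7
position: [0.6055, -0.0503, 0.0048]
ee_rot: [-0.096, 0.651, 0.749, 0.084]
force: [0.5, -5.3, -0.7]
opening: 0.0464
finger_force: 3.0
```

Run:
```python
from h import *
now()
p,im,d=cam("scene"); X=tob(pts(p,d).reshape(-1,3)).reshape(480,640,3)
m=(X[...,2]>.012)&(X[...,2]<.021)&(abs(X[...,0])<.08)&(X[...,1]>-.215)&(X[...,1]<-.098); q=X[m]*1000
print(len(q),q.min(0),q.max(0),np.median(q[:,2])); A=np.c_[q[:,:2],np.ones(len(q))]; print(np.linalg.lstsq(A,q[:,2],rcond=None)[0])
```

```text
t 3.7 board tcp [   3.1 -211.3    4.8] z axis b [ 0.001  0.252 -0.968] y axis b [1.    0.    0.001] F b [-0.2 -5.3 -0.7] open 0.0464
1660 [ -52.93708016 -212.91362855   12.09215748] [ 74.26203722 -98.01301128  20.89784466] 17.313049721047943
[-5.57614760e-03  5.25375107e-05  1.73405277e+01]
```

arm_command --pt "0.003 0 -0.004 0 2 0" --pt "0.004 0 -0.0075 0 4 0" --pt "0.005 0 -0.011 0 6 0" --pt "0.007 0 -0.014 0 8 0" --pt "0.009 0 -0.018 0 10 0" --pt "0.012 0 -0.0225 0 10 0" --pt "0.0145 0 -0.027 0 10 0" --pt "0.0145 0 -0.027 0 10 0"

```text
time: 4.42
position: [0.6053, -0.0449, 0.0354]
ee_rot: [-0.159, 0.641, 0.737, 0.14]
force: [-1.1, -11.0, 2.3]
opening: 0.0468
finger_force: 4.4
```

Run:
```python
from h import *
now()
p,im,d=cam("scene"); save("sc3.png",cv2.resize(im[200:330,250:450],(800,520))); X=tob(pts(p,d).reshape(-1,3)).reshape(480,640,3)
m=(X[...,2]>.008)&(abs(X[...,0])<.08)&(X[...,1]>-.17)&(X[...,1]<-.105)&(X[...,2]<.09); q=X[m]*1000
A=np.c_[q[:,:2],np.ones(len(q))]; print(len(q),np.linalg.lstsq(A,q[:,2],rcond=None)[0])
```

```text
t 4.42 board tcp [   3.7 -205.9   35.4] z axis b [ 0.003  0.414 -0.91 ] y axis b [ 1.    -0.001  0.003] F b [ -2.6 -10.8   2.3] open 0.0468
1024 [-1.66655608e-02 -3.52059264e-01 -2.07459647e+01]
```

View pics/sc3.png

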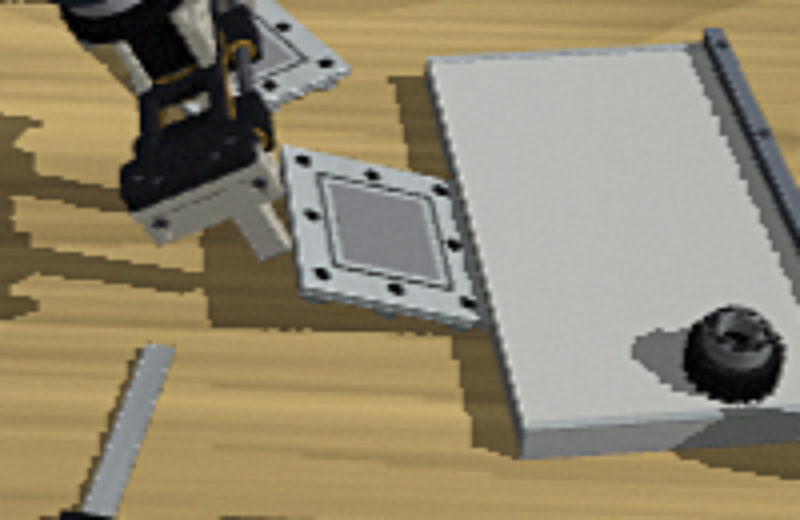

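The cover has tipped about 19° with its far edge at the step foot, and the fingers are under its near rim at crop (285,245). I continue the arc.

arm_command --pt "0.005 0 -0.006 0 0 0" --pt "0.01 0 -0.012 0 0 0" --pt "0.016 0 -0.016 0 0 0" --pt "0.022 0 -0.02 0 0 0" --pt "0.028 0 -0.023 0 0 0" --pt "0.034 0 -0.026 0 0 0" --pt "0.041 0 -0.029 0 0 0" --pt "0.048 0 -0.031 0 0 0" --pt "0.055 0 -0.032 0 0 0" --pt "0.055 0 -0.032 0 0 0"

```text
time: 5.3
position: [0.5984, -0.0037, 0.0875]
ee_rot: [-0.162, 0.64, 0.738, 0.141]
force: [0.9, -1.6, -0.1]
opening: 0.0465
finger_force: 0.4
```

Run:
```python
from h import *
now()
p,im,d=cam("scene"); save("sc4.png",cv2.resize(im[200:330,250:450],(800,520))); X=tob(pts(p,d).reshape(-1,3)).reshape(480,640,3)
m=(X[...,2]>.026)&(abs(X[...,0])<.08)&(X[...,1]>-.17)&(X[...,1]<-.10)&(X[...,2]<.09); q=X[m]*1000
A=np.c_[q[:,:2],np.ones(len(q))]; print(len(q),np.linalg.lstsq(A,q[:,2],rcond=None)[0])
```

```text
t 5.3 board tcp [   2.6 -164.1   87.5] z axis b [-0.     0.42  -0.908] y axis b [1.    0.002 0.   ] F b [ 0.6 -1.7 -0.1] open 0.0465
554 [-6.81022625e-02 -1.28018814e+00 -1.05318366e+02]
```

View pics/sc4.png

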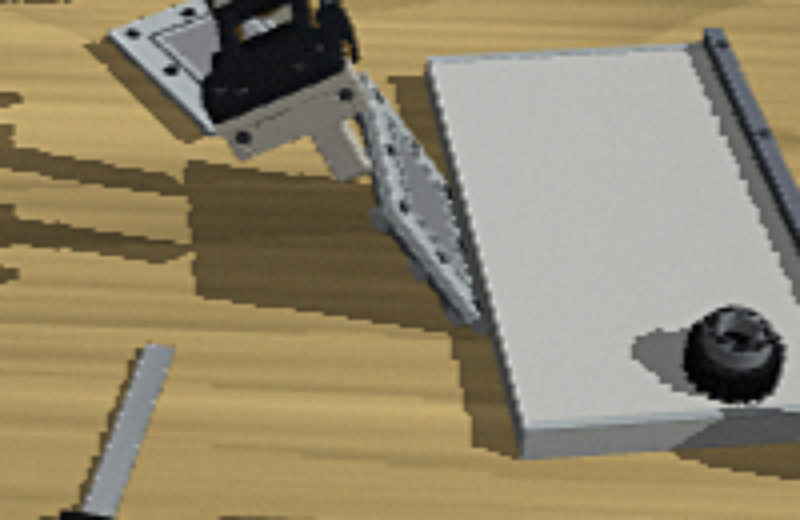

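The cover is at about 55°, with the fingers behind its raised near edge at crop (350,165). I keep pushing over the top.

arm_command --pt "0.01 0 -0.001 0 0 0" --pt "0.02 0 -0.002 0 0 0" --pt "0.029 0 0.0 0 0 0" --pt "0.037 0 0.003 0 0 0" --pt "0.045 0 0.008 0 0 0" --pt "0.054 0 0.014 0 0 0" --pt "0.061 0 0.02 0 0 0" --pt "0.069 0 0.028 0 0 0" --pt "0.069 0 0.028 0 0 0"

```text
time: 6.1
position: [0.5868, 0.071, 0.089]
ee_rot: [-0.164, 0.64, 0.737, 0.14]
force: [-0.6, 0.5, -0.8]
opening: 0.0464
finger_force: 0.0
```

Run:
```python
from h import *
now()
p,im,d=cam("scene"); save("sc5.png",cv2.resize(im[200:330,250:450],(800,520)))
```

```text
t 6.1 board tcp [  1.5 -88.6  89. ] z axis b [-0.003  0.421 -0.907] y axis b [ 1.     0.002 -0.002] F b [-0.6  0.6 -0.8] open 0.0464
```

View pics/sc5.png

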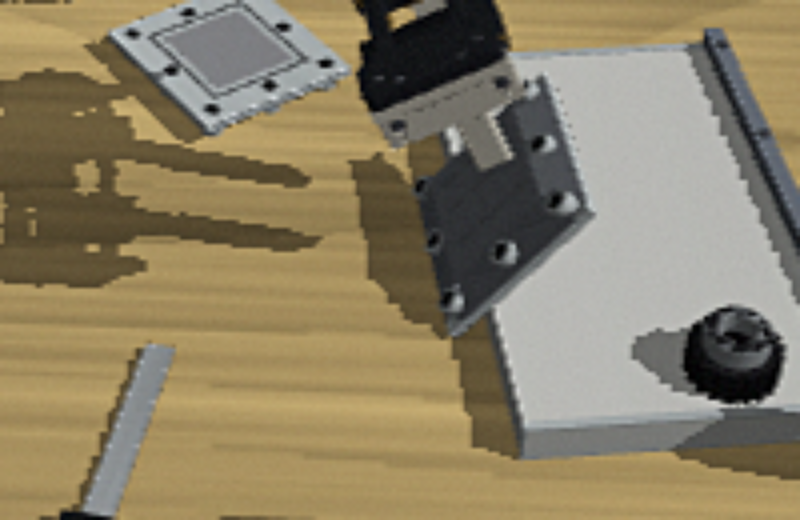

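The cover is past vertical and leaning over the board's edge (crop (500,200)). I let it settle while raising the fingers.

arm_command --pt "0 0 -0.01 0 0 0" --pt "0 0 -0.02 0 0 0" --pt "0 0 -0.03 0 0 0" --pt "0 0 -0.03 0 0 0" --pt "0 0 -0.03 0 0 0"

```text
time: 6.57
position: [0.5911, 0.0546, 0.1185]
ee_rot: [-0.161, 0.641, 0.737, 0.141]
force: [-0.1, -0.6, -0.2]
opening: 0.0466
finger_force: 0.0
```

Run:
```python
from h import *
now()
p,im,d=cam("scene"); save("sc6.png",cv2.resize(im[200:330,250:450],(800,520)))
```

```text
t 6.57 board tcp [   3.5 -105.4  118.5] z axis b [ 0.003  0.418 -0.908] y axis b [ 1.    -0.001  0.002] F b [-0.1 -0.6 -0.2] open 0.0466
```

View pics/sc6.png

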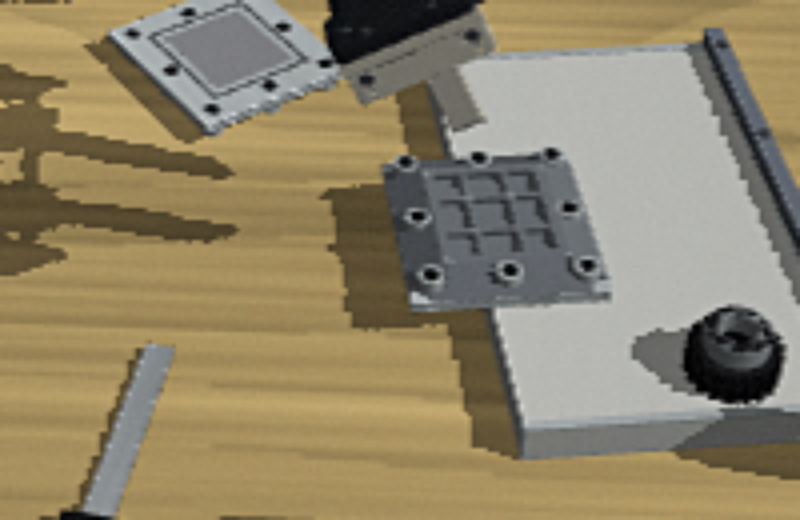

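The cover now lies flat with its ribbed face up (crop (500,230)), overhanging the board's edge. Next I measure it and go behind it.

Run:
```python
from h import *
p,im,d=cam("scene"); X=tob(pts(p,d).reshape(-1,3)).reshape(480,640,3)*1000
m=(X[...,2]>25)&(X[...,2]<45)&(abs(X[...,0])<85)&(X[...,1]>-160)&(X[...,1]<20)
m=cv2.morphologyEx(m.astype(np.uint8),cv2.MORPH_OPEN,np.ones((3,3))); k,l,st,_=cv2.connectedComponentsWithStats(m)
q=X[l==1+np.argmax(st[1:,4])]; r=cv2.minAreaRect(q[:,:2].astype(np.float32)); print(r,cv2.boxPoints(r).round().tolist(),np.median(q[:,2]))
goal([.003,-.19,.12],0);goal([.003,-.19,.026],0)
```

```text
((11.451393127441406, -82.55775451660156), (112.36738586425781, 121.88822937011719), 89.952880859375) [[-50.0, -139.0], [72.0, -139.0], [72.0, -26.0], [-49.0, -26.0]] 36.1500387044719
delta [-76.6   0.4 -38.2] mm rot [  0.  -24.8  -0. ]
delta [-116.     0.4   47.2] mm rot [  0.  -24.8  -0. ]
```

arm_command --pt "-0.03 0.008 -0.02 0 -7 0" --pt "-0.06 0.008 -0.035 0 -14 0" --pt "-0.077 0.008 -0.038 0 -21 0" --pt "-0.077 0.008 -0.038 0 -24.8 0" --pt "-0.093 0.008 0.0 0 -24.8 0" --pt "-0.11 0.008 0.035 0 -24.8 0" --pt "-0.116 0.008 0.047 0 -24.8 0" --pt "-0.116 0.008 0.047 0 -24.8 0" --pt "-0.116 0.008 0.047 0 -24.8 0"

```text
time: 7.42
position: [0.6092, -0.0275, 0.0251]
ee_rot: [-0.001, 0.656, 0.755, -0.001]
force: [-0.3, -0.8, 0.2]
opening: 0.0464
finger_force: 0.0
```

```bash
python3 -c "
from h import *
now();goal([.011,-.15,.0255],0);goal([.011,-.05,.0255],0)"
```

```text
t 7.42 board tcp [   9.9 -189.2   25.1] z axis b [-0.002  0.001 -1.   ] y axis b [ 1.     0.    -0.002] F b [-0.4 -0.8  0.2] open 0.0464
delta [39.2  1.1 -0.4] mm rot [-0.1 -0.1  0. ]
delta [139.2   1.1  -0.3] mm rot [-0.1 -0.1  0. ]
```

Push gently: quick approach, then about 9 mm/row.

arm_command --pt "0.02 0.001 0 0 0 0" --pt "0.035 0.001 0 0 0 0" --pt "0.042 0.001 0 0 0 0" --pt "0.05 0.001 0 0 0 0" --pt "0.058 0.001 0 0 0 0" --pt "0.066 0.001 0 0 0 0" --pt "0.075 0.001 0 0 0 0" --pt "0.084 0.001 0 0 0 0" --pt "0.093 0.001 0 0 0 0" --pt "0.093 0.001 0 0 0 0"

```text
time: 8.25
position: [0.5972, 0.0666, 0.0258]
ee_rot: [-0.001, 0.656, 0.755, 0.0]
force: [-0.9, 0.0, -0.1]
opening: 0.0463
finger_force: 0.0
```

```bash
cat > meas.py <<'E'
from h import *
def meas():
    now()
    p,im,d=cam("scene"); X=tob(pts(p,d).reshape(-1,3)).reshape(480,640,3)*1000
    m=(X[...,2]>25)&(X[...,2]<45)&(abs(X[...,0]-10)<72)&(X[...,1]>-160)&(X[...,1]<81)
    m=cv2.morphologyEx(m.astype(np.uint8),cv2.MORPH_OPEN,np.ones((3,3))); k,l,st,_=cv2.connectedComponentsWithStats(m)
    q=X[l==1+np.argmax(st[1:,4])]; r=cv2.minAreaRect(q[:,:2].astype(np.float32)); print(r,cv2.boxPoints(r).round().tolist(),np.median(q[:,2]))
    return im
E
python3 -c "from meas import *;meas()"
```

```text
t 8.25 board tcp [ 11.2 -94.4  25.8] z axis b [-0.001  0.001 -1.   ] y axis b [ 1.     0.001 -0.001] F b [-0.9  0.1 -0.1] open 0.0463
((10.378173828125, -36.80923843383789), (125.10782623291016, 122.45478820800781), 88.84659576416016) [[-52.0, -98.0], [70.0, -101.0], [73.0, 24.0], [-50.0, 27.0]] 36.1074769952962
```

arm_command --pt "0.008 0 0 0 0 0" --pt "0.016 0 0 0 0 0" --pt "0.024 0 0 0 0 0" --pt "0.032 0 0 0 0 0" --pt "0.04 0 0 0 0 0" --pt "0.047 0 0 0 0 0" --pt "0.052 0 0 0 0 0" --pt "0.056 0 0 0 0 0" --pt "0.058 0 0 0 0 0" --pt "0.06 0 0 0 0 0"

```text
time: 9.13
position: [0.5896, 0.1241, 0.026]
ee_rot: [0.0, 0.656, 0.755, -0.0]
force: [0.4, -1.7, -0.4]
opening: 0.0463
finger_force: 0.5
```

```bash
python3 -c "from meas import *;meas()"
```

```text
t 9.13 board tcp [ 11.6 -36.4  26. ] z axis b [-0. -0. -1.] y axis b [ 1.  0. -0.] F b [ 0.2 -1.7 -0.4] open 0.0463
((13.09930419921875, 17.340167999267578), (127.15958404541016, 118.781494140625), 89.76329040527344) [[-47.0, -46.0], [72.0, -46.0], [73.0, 81.0], [-46.0, 81.0]] 36.27969521759689
```

Nearly there. I press until the fence resists.

arm_command --pt "0.002 0 0 0 0 0" --pt "0.004 0 0 0 0 0" --pt "0.006 0 0 0 0 0" --pt "0.006 0 0 0 0 0" --pt "0.006 0 0 0 0 0"

```text
time: 9.6
position: [0.5894, 0.1261, 0.0261]
ee_rot: [0.002, 0.656, 0.755, -0.002]
force: [1.0, -12.5, 0.1]
opening: 0.0468
finger_force: 6.5
```

```bash
python3 -c "from h import *;now()"
```

```text
t 9.6 board tcp [ 11.8 -34.3  26.1] z axis b [-0.    -0.005 -1.   ] y axis b [ 1.  0. -0.] F b [ -0.7 -12.5   0.1] open 0.0468
```

The fence resists with 12 N at the expected position (TCP at −34 mm, so the cover edge is at about −27 mm). I back off, then check.

arm_command --pt "-0.008 0 0 0 0 0" --pt "-0.02 0 0 0 0 0" --pt "-0.04 0 -0.02 0 0 0" --pt "-0.06 0 -0.05 0 0 0" --pt "-0.09 0 -0.09 0 0 0" --pt "-0.12 0 -0.1 0 0 0" --pt "-0.12 0 -0.1 0 0 0"

```text
time: 10.18
position: [0.6098, 0.0047, 0.1313]
ee_rot: [0.005, 0.657, 0.754, 0.002]
force: [1.5, -0.5, -0.2]
opening: 0.0464
finger_force: 0.0
```

```bash
python3 -c "
from meas import *
im=meas();save('sc7.png',cv2.resize(im[200:330,250:500],(800,416)))"
```

```text
t 10.18 board tcp [  15.  -157.4  131.3] z axis b [ 0.01  -0.005 -1.   ] y axis b [ 1.    -0.003  0.01 ] F b [ 1.4 -0.7 -0.2] open 0.0464
((9.425178527832031, 26.818050384521484), (125.46693420410156, 108.323486328125), 0.0014991427306085825) [[-53.0, 81.0], [-53.0, -27.0], [72.0, -27.0], [72.0, 81.0]] 36.24937920153757
```

View pics/sc7.png

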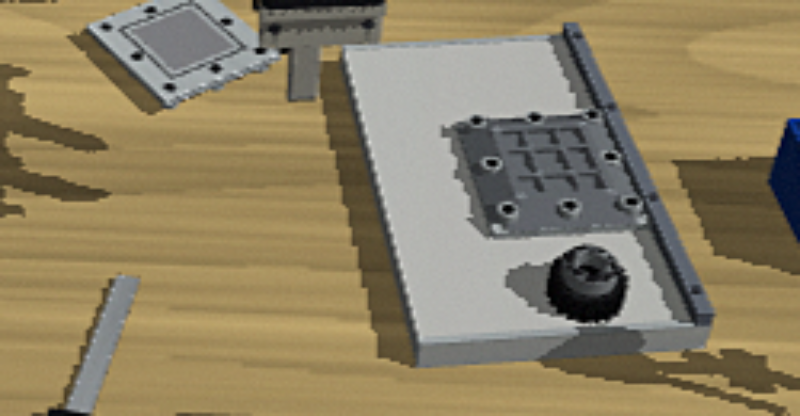

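The cover lies ribbed side up, flush and square against the fence (crop (555,170), right edge along (645,200)). The gear at (588,285) hasn't been touched. I hand it in.

```bash
python3 -c "
from rig import *
print(finish_job())"
```

```text
the job is handed in; nothing more can be done
None
```

The cover was pushed against the board's edge, flipped machined face down onto the board and pushed flush and square against the fence in about 10 s; nothing around it was touched, and the job is handed in (no verdict was returned).

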